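# Stop-button check on the bench drill's control station

### The job

Do the start-of-shift check of the bench drill's stop, with the fingertips only and without gripping anything: press the mushroom stop button in until it latches, let go so that you see it stay in, then twist it clockwise by its grip bar until it lets go and comes fully out again. Then push the reset button, the one that stands proud, all the way in and let it go; leave the start button and the things lying around alone.

Things in the scene. Friction and masses are not known exactly. Their poses are not given: they have to be found in the camera images.
- station: control station of the bench drill: grey box screwed to the bench, 104 x 314 mm in plan (long side along its y), flat top 70 mm above the bench; origin at the centre of its underside. It cannot move. On top, along its y at -85, 0 and +85 mm, stand the mushroom stop, the reset and the start button, in an order that differs from start to start; a white pilot lamp 12 mm high at y = +135 mm
- stop_unit: the mushroom stop with its fixed collar; origin on its axis on the station's top (70 mm above the bench), z up, x along the head's grip bar when untwisted. Black head 60 mm in diameter, 20 to 32 mm above the station's top when out; a straight raised grip bar 55 mm long, 14 mm thick, 14 mm high runs across its middle, with a flat half-moon step 23 mm deep on each side. White arrows show the clockwise twist
- stop_top (a point): centre of the top of the grip bar, on the button's axis: 116 mm above the bench when out; moves and turns with the head. Its x axis runs along the bar, y across the bar, z up
- stop_press (a joint): how far the mushroom head is pushed in, m: 0 = fully out; it latches when pushed past about 0.0095 and then rests at about 0.008 when let go; hard stop at 0.012. Pushing it home takes about 8 N (the first few mm feel stiffest). A latched head comes out only by twisting; then its spring (3 to 7 N) drives it out by itself
- stop_twist (a joint): twist of the mushroom head, rad, growing CLOCKWISE seen from above; 0 = at rest, hard stop at 1.0. The latch lets go at about 0.7; a weak spring (0.015 to 0.075 N m) turns the head back to 0 when let go. About 4 N sideways on a side face of the bar near one end turns it. The head cannot rise while a finger stands on it
- reset_top (a point): centre of the top face of the reset button: the plain round push button that stands proud, 30 mm in diameter, black, in a 46 mm aluminium collar; top 92 mm above the bench, collar top 82 mm
- reset (a joint): travel of the reset button, m: 0 = out, 0.006 = fully pressed (takes 5 N); springs back
- start_top (a point): centre of the top face of the start button: a 26 mm black button sunk inside a raised aluminium ring 42 mm in outer diameter; ring top 88 mm above the bench, button top 84 mm
- start (a joint): travel of the start button, m: 0 = out, 0.005 = pressed; springs back. To be left alone
- bee_block_mid (a point): bystander: loose drilled wooden block 85 x 125 x 45 mm; its centre
- slice_mid (a point): bystander: loose slice of a branch, 72 mm in diameter, 28 mm high; its centre
- log_mid (a point): bystander: loose short log standing on end, 68 mm in diameter, 95 mm high; its centre
- offcut_mid (a point): bystander: loose flat wooden offcut 60 x 90 x 20 mm; its centre
- twig_mid (a point): bystander: loose crooked twig 130 mm long, 14 mm thick, lying beside the station; its middle
- tub_mid (a point): bystander: loose empty white plastic tub, 84 mm across the rim, 85 mm high; its centre
- glue_mid (a point): bystander: loose white glue bottle, 48 mm in diameter, 130 mm high; its centre
- driver_grip (a point): bystander: loose screwdriver 190 mm long lying on the bench; middle of its handle

How it is judged:
By the outcome, as a careful person would: the job done as asked, in the order asked, and still so for the second after the job is handed in, with the robot touching nothing.
It also fails if it takes over 48 s, if anything falls off the work surface, if the arm or the gripper's body presses on something with over 40 N, if the wrist force passes 120 N, or if a joint passes its speed limit or range.

### The arm

A 6-joint arm with a two-finger parallel gripper is mounted at the origin on the work surface. World frame = base frame: x ahead of the robot, y to its left, z up, the work surface at z = 0. Lengths are in m, angles in rad, forces in N, time in s.
With the tool pointing down it reaches from about 0.3 to 0.875 m from the base axis. Payload 4.2 kg.
Tool frame: the origin (TCP) lies on the centre line of the jaws, within the pads' length; the fingertips stand 22 mm ahead of it and the grasp point (between the pads) lies 3 mm ahead of it; z points along the fingers, y is the direction in which the jaws open and shut (so a half turn about z gives the same grasp; the last joint's range is limited). The gripper opens to 85 mm and grips with 20 to 120 N. Pads are 22 mm wide; open, the fingers measure 114 mm over their backs; the gripper's body (76 mm by 85 mm) begins 54 mm behind the grasp point. The pads swing forward as they close: fully open they stand 13 mm farther back than shut.
Start: joints at [-1.341, 0.32, 1.565, -0, 1.257, -0.02], TCP at [0.142, -0.557, 0.253] pointing down, gripper open.
Joint ranges: [-3.11, 3.11], [-0.84, 2.01], [0.21, 2.61], [-1.34, 4.49], [0.05, 2.63], [-2.56, 2.56]. Speed limits (rad/s): [2.57, 2.57, 3.14, 3.14, 3.14, 3.14].

### API

Orientations are given as [roll, pitch, yaw] about the fixed x, y, z axes, in that order (R = Rz(yaw) Ry(pitch) Rx(roll)).
In Python, from workcell import readout, imaging, workorder gives the robot as it stands.
- The arm moves only by the tool drive_tool, never from a script. Its argument "deltas" is a list of rows, each a list of 3 entries, a list of its own where there are three numbers: the turn, a rotation vector about the tool's x, y, z in degrees, then the shift along the tool's x, y, z in m, then the opening, from 0 (shut) to 1 (fully open). A call has 1 to 10 rows; each row shifts and turns the pose as measured when the row begins, along the tool's axes as they then stand; what a row does not reach is not made up. A row lasts 1/8 s, in which the tool goes at most 62.5 mm and 10.7 degrees, less where a joint would pass 70% of its speed; a pose out of reach is approached as far as the arm can. A call with a gripper value outside its range is refused whole. The fingers move at their own pace and stop on an object; "grip_force" is the grip in N (left out, the last holds). Time passes only in rows, so rows that do not move let the fingers close. It gives the time, the measured TCP pose, the force and the opening at its end, in the units of the state.
- readout.observe(): the state, without advancing time (a new reading comes with each control period).
- imaging.camera(name): name is "side" or "top" or "wrist"; returns (picture, depth): 480x640x3 uint8, blue, green, red; 480x640 float32, m along the optical axis (not along the pixel's ray), 0 where there is no reading.
- imaging.camera_params(name): a dict with "intrinsics" (3x3 intrinsics, pixels), "k1" (the pictures are not rectified: a ray, as slopes to the right and down, at radius r is drawn at 1 + k1 r^2 times it, then the intrinsics apply), "world_from_camera" (4x4, takes a point from camera to world coordinates). Camera axes: x right, y up, looking along -z (the intrinsics and any distortion apply to the point x, -y, -z); pixel columns grow to the right and rows downward; lengths in m; the calibration is good to about 2 mm. A picture is of the moment at which its call begins: read the wrist's pose just before it. camera_params takes no time and is no camera call; for the wrist camera it gives the pose at the moment of the call.
- workorder.hand_in(): hands the job in, once; it reports no verdict.
Trained networks look in the newest picture that a camera, given by its name, has taken for a name from the list of things; names that differ only in an ending like _2 or _b are one class to them, and where a whole thing is asked for, a point or a joint stands for the part that bears it (a point fixed in the world has none). Each returns a list of dicts, best first, with "confidence" (0 to 1); they miss things now and then, are a little off and sometimes report something else, mostly with a low value. They report only what shows in the picture. A call takes as long as a camera call.
- imaging.search_frame(camera, label): "location" ([row, column] as shares, 0 to 1, of the picture: columns of its width, rows of its height, amid what is visible of it).
- imaging.trace(camera, label): "pixels" (480x640 bool, what is visible of it) and "location" ([row, column] as shares, 0 to 1, of the picture: columns of its width, rows of its height, amid what is visible of it).
The state is a dict: "time": time; "joint_pos": joint angles; "qvel": joint speeds; "tau": joint torques, N m; "tool_pos": TCP position; "tcp_rot": TCP orientation; "wrist_force": force on the tool from outside, world axes, zero at the start; "wrist_torque": the same for the moment, N m; "width": finger opening in m.
Only numpy, scipy, OpenCV 4.12 (cv2) and the standard library are available. Lean on these libraries where they do the work, as an engineer would, in place of code of your own. Each camera call takes 0.05 s, during which the arm holds its last target.

## Working session

There is one attempt and no reset: what is moved stays moved. The work goes in short steps, Python scripts to look and compute and a tool call to move; the robot and the scene stay as the last step left them, time stands still between calls to the robot, and variables do not carry over. Pictures are saved under pics/ and viewed, and the job is handed in when it is done.

Besides the shell and the picture viewer there is one more tool, called after ">>>" as name(argument=value, ...), one argument or row to a line, values as JSON. drive_tool: Moves the arm, as the interface text tells. Its arguments: {"type":"object","properties":{"deltas":{"type":"array"},"grip_force":{"type":"number"}},"required":["deltas"]}

```bash
mkdir -p pics; ls
python3 - <<'E'
from workcell import readout, imaging
import cv2
s=readout.observe()
print({k:s[k] for k in('time','tool_pos','tcp_rot','wrist_force','width')})
for n in('side','top','wrist'):
    p=imaging.camera_params(n)
    print(n,p['intrinsics'],p['k1'],p['world_from_camera'])
    im,d=imaging.camera(n); cv2.imwrite(f'pics/{n}0.png',im)
E
```

```text
pics
{'time': 0.0, 'tool_pos': array([ 0.14203878, -0.55671164,  0.25247273]), 'tcp_rot': array([-3.13977206e+00, -5.67545457e-05,  2.49766107e-01]), 'wrist_force': array([ 0.74277241, -0.2775328 ,  0.53267095]), 'width': 0.08544593996755805}
side [[505.48939473   0.         320.96098966]
 [  0.         505.48939473 235.04727484]
 [  0.           0.           1.        ]] -0.14608069992138617 [[-0.82679284  0.4260427  -0.367289    0.21048731]
 [-0.56227366 -0.64474034  0.51783996  0.58263699]
 [-0.0161841   0.63466331  0.77261929  0.89813576]
 [ 0.          0.          0.          1.        ]]
top [[619.93025446   0.         325.9990805 ]
 [  0.         619.93025446 236.03830062]
 [  0.           0.           1.        ]] 0.05224885281329726 [[ 5.35724401e-04  9.91054505e-01 -1.33456662e-01  3.96616048e-01]
 [-9.99996427e-01  1.81425072e-04 -2.66693581e-03  4.30543628e-02]
 [-2.61886636e-03  1.33457614e-01  9.91051062e-01  1.46709164e+00]
 [ 0.00000000e+00  0.00000000e+00  0.00000000e+00  1.00000000e+00]]
wrist [[369.5624885    0.         317.87860392]
 [  0.         369.5624885  241.74536124]
 [  0.           0.           1.        ]] 0.02492108175085958 [[ 0.2477642   0.92299631  0.29443287  0.21710136]
 [-0.96881974  0.23638963  0.07421758 -0.53672337]
 [-0.00109833 -0.30364084  0.95278593  0.37340949]
 [ 0.          0.          0.          1.        ]]
```

View pics/side0.png

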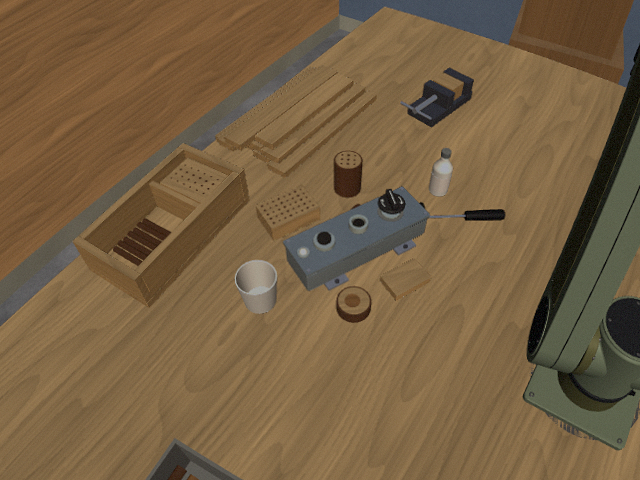

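View pics/top0.png

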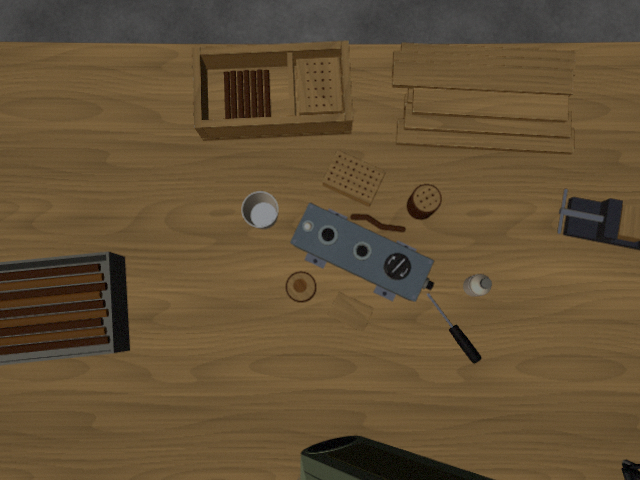

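```bash
cat > h.py <<'E'
from workcell import readout, imaging
import numpy as np, cv2
from scipy.spatial.transform import Rotation as Ro
def ray(n,uv):
    p=imaging.camera_params(n);K=p['intrinsics'];k=p['k1'];T=p['world_from_camera']
    uv=np.atleast_2d(np.asarray(uv,float))
    x=cv2.undistortPoints(uv.reshape(-1,1,2),K,np.array([k,0,0,0.])).reshape(-1,2)
    d=np.c_[x[:,0],-x[:,1],-np.ones(len(x))]
    return T[:3,3],d@T[:3,:3].T
def at_z(n,uv,z):
    o,d=ray(n,uv); return o+d*((z-o[2])/d[:,2:3])
def at_depth(n,uv,dep):
    o,d=ray(n,uv); return o+d*np.asarray(dep).reshape(-1,1)
E
python3 - <<'E'
from h import *
im,d=imaging.camera('top'); ims,ds=imaging.camera('side')
H={'stop_top':.116,'reset_top':.092,'start_top':.084,'station':.07}
for l in H:
    for n in('top','side'):
        r=imaging.trace(n,l)
        for q in r[:2]:
            rc=np.array(q['location'])*[480,640]; uv=rc[::-1]
            m=q['pixels']; ys,xs=np.nonzero(m)
            print(l,n,round(q['confidence'],2),uv.round(1),m.sum(),xs.min(),xs.max(),ys.min(),ys.max(),at_z(n,uv,H[l])[0].round(4))
        r=imaging.search_frame(n,l)
        for q in r[:2]:
            uv=(np.array(q['location'])*[480,640])[::-1]
            print('   sf',round(q['confidence'],2),uv.round(1),at_z(n,uv,H[l])[0].round(4))
E
```

```text
stop_top top 0.78 [396.8 266.8] 574 385 410 254 279 [ 0.5109 -0.1078  0.116 ]
   sf 0.86 [395.7 266.6] [ 0.5113 -0.1055  0.116 ]
stop_top side 0.92 [386.9 200.7] 492 378 404 189 214 [ 0.5186 -0.0967  0.116 ]
   sf 0.89 [388.1 201.2] [ 0.5157 -0.0968  0.116 ]
reset_top top 0.65 [325.5 234.7] 128 321 333 229 240 [0.5848 0.0479 0.092 ]
   sf 0.6 [325.4 234.3] [0.5857 0.0482 0.092 ]
reset_top side 0.47 [321.6 235.9] 149 317 330 232 244 [0.5913 0.0435 0.092 ]
   sf 0.68 [321.1 239. ] [0.5876 0.0508 0.092 ]
start_top top 0.49 [362.2 252.2] 87 358 367 246 256 [ 0.5463 -0.0344  0.084 ]
start_top top 0.46 [396.7 264.8] 563 385 410 254 279 [ 0.518  -0.1112  0.084 ]
start_top side 0.62 [355.9 222.8] 52 353 362 220 226 [ 0.5545 -0.0318  0.084 ]
start_top side 0.26 [385.4 203.9] 487 378 404 189 214 [ 0.5292 -0.1143  0.084 ]
   sf 0.55 [359.2 222.3] [ 0.5493 -0.037   0.084 ]
station top 0.61 [350.6 254.7] 5659 291 432 204 299 [ 0.5422 -0.0089  0.07  ]
   sf 0.79 [354.7 255.8] [ 0.5396 -0.0182  0.07  ]
station side 0.76 [348.5 241.5] 6420 284 428 188 289 [0.5462 0.0102 0.07  ]
station side 0.4 [321.  238.5] 171 316 330 232 245 [0.5987 0.0353 0.07  ]
   sf 0.56 [351.5 240.9] [0.5417 0.0054 0.07  ]
   sf 0.26 [322.1 239.8] [0.5949 0.037  0.07  ]
```

Run:
```python
from h import *
a=cv2.imread('pics/top0.png')[190:310,280:440]; b=cv2.imread('pics/side0.png')[170:300,275:445]
cv2.imwrite('pics/c1.png',cv2.resize(a,None,fx=5,fy=5,interpolation=3)[:600,:800])
cv2.imwrite('pics/c2.png',cv2.resize(b,None,fx=4.6,fy=4.6,interpolation=3))
```

```text
(no output)
```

View pics/c1.png

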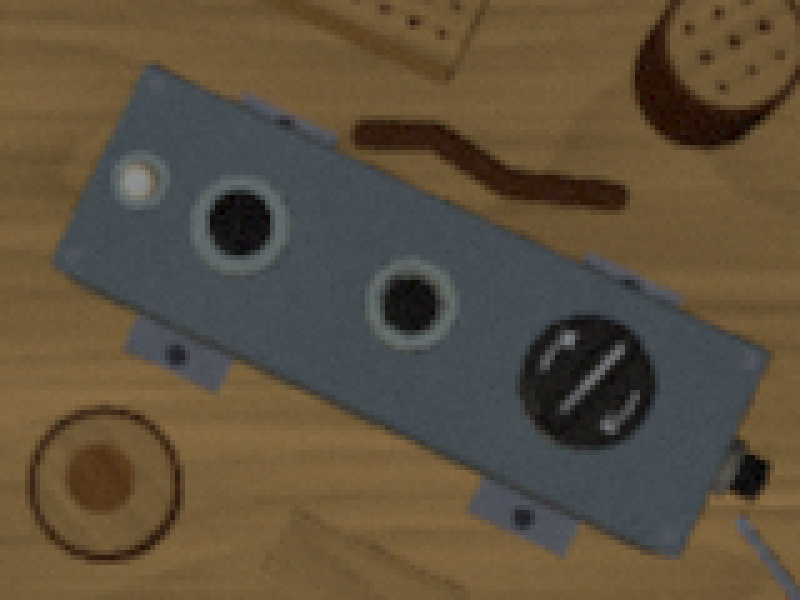

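View pics/c2.png

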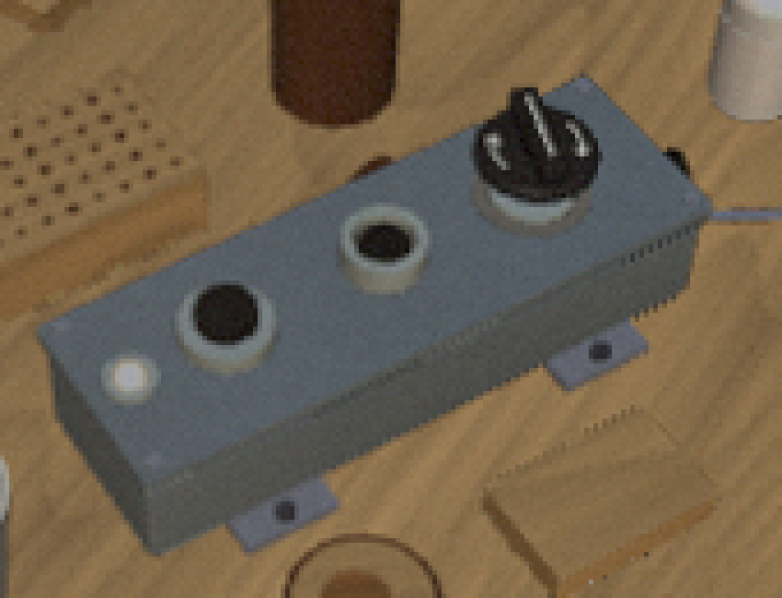

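View pics/wrist0.png

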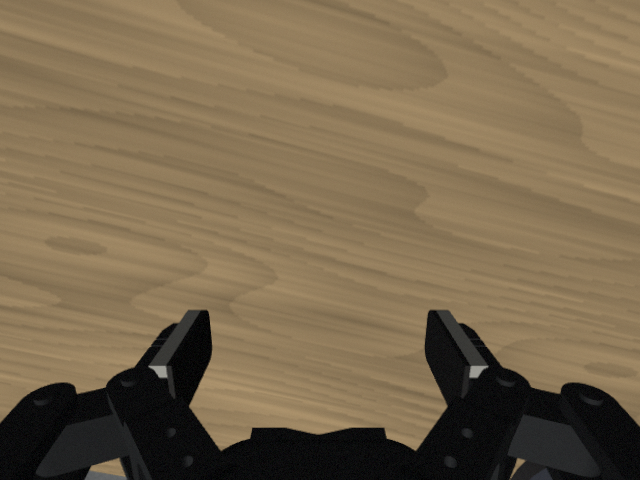

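The side and top crops show, along the station from the lamp end, the reset standing proud (top picture about 328,234), the sunken start (362,251) and the mushroom stop (398,266). The grip bar lies at about -43° in the world. I'll move above the stop with the fingers shut.

>>> drive_tool(
  deltas=[
    [[0,0,0],[0.047,-0.035,0],0],
    [[0,0,0],[0.047,-0.035,0],0],
    [[0,0,0],[0.047,-0.035,0],0],
    [[0,0,0],[0.047,-0.035,0],0],
    [[0,0,0],[0.047,-0.035,0],0],
    [[0,0,0],[0.047,-0.035,0],0],
    [[0,0,0],[0.047,-0.035,0],0],
    [[0,0,0],[0.047,-0.035,0],0],
    [[0,0,0],[0.047,-0.035,0],0],
    [[0,0,0],[0.047,-0.035,0],0],
  ],
  grip_force=20,
)

```text
time: 2.3
tool_pos: [0.5222, -0.0932, 0.2543]
tcp_rot: [3.134, -0.005, 0.241]
wrist_force: [0.5, -0.0, 0.0]
width: -0.0
```

>>> drive_tool(
  deltas=[
    [[0,0,-8.4],[0,0,0],0],
    [[0,0,-8.4],[0,0,0],0],
    [[0,0,-8.4],[0,0,0],0],
    [[0,0,-8.4],[0,0,0],0],
    [[0,0,0],[0,0,0],0],
  ],
)

```text
time: 2.92
tool_pos: [0.5253, -0.0883, 0.2539]
tcp_rot: [3.133, -0.001, 0.854]
wrist_force: [-0.8, -0.5, -0.6]
width: 0.0001
```

Run:
```python
from h import *
s=readout.observe(); print(s['time'],s['tool_pos'],s['tcp_rot'],s['wrist_force'],s['joint_pos'])
im,d=imaging.camera('wrist'); cv2.imwrite('pics/w1.png',im); np.save('w1d.npy',d)
for l in('stop_top','stop_unit'):
    for q in imaging.trace('wrist',l)[:2]:
        uv=(np.array(q['location'])*[480,640])[::-1]; m=q['pixels'];ys,xs=np.nonzero(m)
        print(l,q['confidence'],uv,m.sum(),xs.min(),xs.max(),ys.min(),ys.max(),at_z('wrist',uv,.11))
```

```text
2.925 [ 0.52527247 -0.08826982  0.25385793] [ 3.13269622e+00 -9.15517079e-04  8.53753683e-01] [-0.80617052 -0.53294986 -0.61712176] [-0.18601504  0.24889719  1.6642289  -0.00395636  1.22033415  0.53237492]
stop_top 0.82 [323.2  259.92] 4130 287 360 224 293 [[ 0.51515117 -0.10689019  0.11      ]]
stop_unit 0.72 [321.472 255.792] 4521 286 360 217 293 [[ 0.51634967 -0.10351852  0.11      ]]
```

View pics/w1.png

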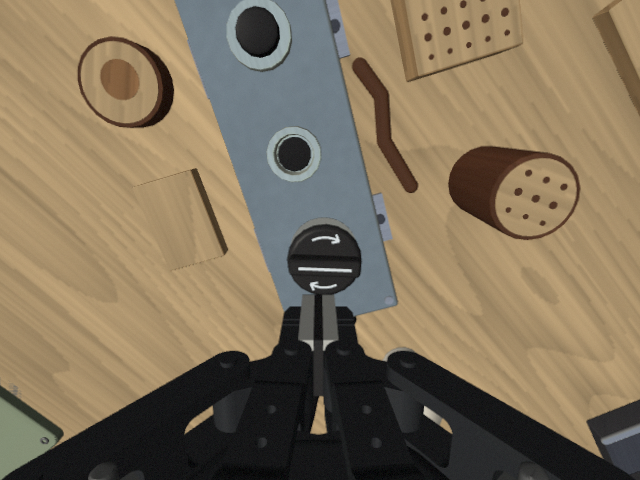

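Run:
```python
from h import *
im=cv2.imread('pics/w1.png'); d=np.load('w1d.npy')
g=cv2.cvtColor(im,6)
# white stripe
m=((g>130)&(im.std(2)<25)).astype(np.uint8); m[:222]=0;m[292:]=0;m[:,:290]=0;m[:,358:]=0
n,lab,st,ce=cv2.connectedComponentsWithStats(m)
for i in range(1,n):
    if st[i,4]<15: continue
    ys,xs=np.nonzero(lab==i); P=at_z('wrist',np.c_[xs,ys],.116)[:,:2]; c=P.mean(0)
    w,v=np.linalg.eigh(np.cov(P.T)); e=v[:,1]; print(st[i],ce[i],c.round(4),'len',np.ptp((P-c)@e).round(4),np.degrees(np.arctan2(e[1],e[0])))
# head by depth
ys,xs=np.mgrid[215:296,280:366]; ys=ys.ravel();xs=xs.ravel()
W=at_depth('wrist',np.c_[xs,ys],d[ys,xs]); ok=(W[:,2]>.09)&(W[:,2]<.125)
Q=W[ok];print(len(Q),np.percentile(Q[:,2],[5,25,50,75,95]))
top=Q[(Q[:,2]<.109)&(Q[:,2]>.096)]; 
c,r=cv2.minEnclosingCircle((top[:,:2]*1000).astype(np.float32)); print('disc',c,r,np.median(top[:,2]))
bar=Q[Q[:,2]>.112]; bar=bar[:,:]
(bc,bs,ba)=cv2.minAreaRect((bar[:,:2]*1000).astype(np.float32)); print('bar',bc,bs,ba,np.median(bar[:,2]),len(bar))
```

```text
[312 234  28  10 110] [328.43636364 238.41818182] [ 0.5304 -0.095 ] len 0.0199 136.26470213987258
[298 267  54   5 169] [324.17159763 269.17751479] [ 0.5122 -0.1112] len 0.04 136.14564633577587
[310 282  27   9  98] [320.25510204 285.7244898 ] [ 0.5011 -0.1195] len 0.0199 135.93616525978868
4139 [0.09970457 0.10164091 0.10250337 0.11479869 0.1165665 ]
disc (512.6382446289062, -110.7914810180664) 29.864728927612305 0.10192152183076908
bar (512.9008178710938, -110.55939483642578) (14.088634490966797, 54.971492767333984) 46.258052825927734 0.1158067811942648 1254
```

>>> drive_tool(
  deltas=[
    [[0.5,0,2.8],[-0.025,0.005,0.03],0],
    [[0,0,0],[0,0,0.04],0],
    [[0,0,0],[0,0,0.026],0],
    [[0,0,0],[0,0,0],0],
  ],
)

```text
time: 3.58
tool_pos: [0.5136, -0.1117, 0.1567]
tcp_rot: [3.138, -0.003, 0.797]
wrist_force: [-0.2, -0.5, -0.0]
width: 0.0003
```

Run:
```python
from h import *
s=readout.observe(); p=s['tool_pos'];print(s['time'],p,s['tcp_rot'],s['wrist_force'])
R=Ro.from_euler('xyz',s['tcp_rot']).as_matrix()
print('need tool shift',R.T@(np.array([.5127,-.1109,p[2]])-p))
im,d=imaging.camera('wrist'); cv2.imwrite('pics/w2.png',im)
```

```text
3.575 [ 0.51359418 -0.11174705  0.15674083] [ 3.13837991 -0.00315744  0.7966341 ] [-0.18115063 -0.46730088 -0.01004489]
need tool shift [-1.94937554e-05 -1.23152871e-03 -4.01814762e-06]
```

View pics/w2.png

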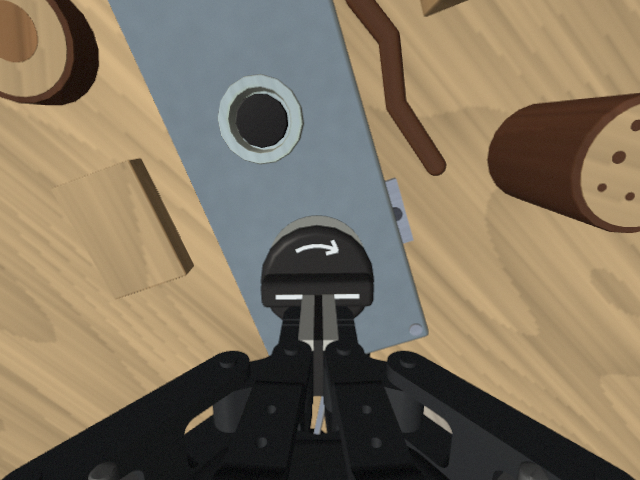

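>>> drive_tool(
  deltas=[
    [[0,0,0],[0,-0.001,0.016],0],
    [[0,0,0],[0,0,0.004],0],
    [[0,0,0],[0,0,0.002],0],
  ],
)

```text
time: 4.0
tool_pos: [0.5171, -0.1119, 0.1399]
tcp_rot: [3.128, -0.009, 0.796]
wrist_force: [0.3, -0.3, -0.6]
width: -0.0
```

>>> drive_tool(
  deltas=[
    [[0,0,0],[0,0,0],0],
  ],
)

```text
time: 4.12
tool_pos: [0.5175, -0.112, 0.1407]
tcp_rot: [3.127, -0.01, 0.796]
wrist_force: [-0.2, 0.5, 0.7]
width: -0.0001
```

```bash
cat > st.py <<'E'
from h import *
import sys
c=np.array([.5127,-.1109])
s=readout.observe(); p=s['tool_pos'];print(s['time'],p.round(4),s['tcp_rot'].round(3),'F',s['wrist_force'].round(1),'j',s['joint_pos'].round(3),'v',np.abs(s['qvel']).max().round(3))
R=Ro.from_euler('xyz',s['tcp_rot']).as_matrix()
print('axis in tool', (R.T@np.r_[c-p[:2],0]).round(4), 'err rotvec to vertical deg', np.degrees((Ro.from_matrix(R.T@Ro.from_euler('xyz',[np.pi,0,s['tcp_rot'][2]]).as_matrix())).as_rotvec()).round(2))
E
python3 st.py
```

```text
4.125 [ 0.5175 -0.112   0.1407] [ 3.127 -0.01   0.796] F [-0.2  0.5  0.7] j [-2.350e-01  3.410e-01  1.844e+00  1.000e-03  9.390e-01  5.390e-01] v 0.014
axis in tool [-0.0026 -0.0042 -0.0001] err rotvec to vertical deg [ 0.82 -0.56 -0.  ]
```

>>> drive_tool(
  deltas=[
    [[0.8,-0.6,0],[-0.003,-0.004,0],0],
    [[0,0,0],[0,0,0.003],0],
  ],
)

```text
time: 4.38
tool_pos: [0.5129, -0.1114, 0.1387]
tcp_rot: [3.14, 0.0, 0.796]
wrist_force: [-0.8, 0.1, 0.6]
width: 0.0002
```

```bash
python3 st.py
```

```text
4.375 [ 0.5129 -0.1114  0.1387] [3.14  0.    0.796] F [-0.8  0.1  0.6] j [-2.350e-01  3.440e-01  1.846e+00 -1.000e-03  9.510e-01  5.410e-01] v 0.061
axis in tool [ 0.0002 -0.0005 -0.    ] err rotvec to vertical deg [0.09 0.01 0.  ]
```

Centred. I'll press in small rows and watch the force.

>>> drive_tool(
  deltas=[
    [[0,0,0],[0,0,0.004],0],
    [[0,0,0],[0,0,0.004],0],
  ],
)

```text
time: 4.62
tool_pos: [0.5131, -0.1115, 0.1314]
tcp_rot: [3.139, -0.0, 0.796]
wrist_force: [-1.1, 0.3, 5.1]
width: 0.0002
```

```bash
python3 st.py
```

```text
4.625 [ 0.5131 -0.1115  0.1314] [ 3.139 -0.     0.796] F [-1.1  0.3  5.1] j [-2.350e-01  3.520e-01  1.856e+00 -1.000e-03  9.320e-01  5.410e-01] v 0.079
axis in tool [ 0.0001 -0.0007 -0.    ] err rotvec to vertical deg [ 0.13 -0.01 -0.  ]
```

>>> drive_tool(
  deltas=[
    [[0,0,0],[0,0,0.004],0],
    [[0,0,0],[0,0,0.002],0],
  ],
)

```text
time: 4.88
tool_pos: [0.5132, -0.1115, 0.1258]
tcp_rot: [3.139, -0.001, 0.796]
wrist_force: [-2.2, 0.0, 16.5]
width: 0.0001
```

```bash
python3 st.py
```

```text
4.875 [ 0.5132 -0.1115  0.1258] [ 3.139e+00 -1.000e-03  7.960e-01] F [-2.2  0.  16.5] j [-2.350e-01  3.580e-01  1.862e+00 -1.000e-03  9.180e-01  5.410e-01] v 0.019
axis in tool [ 0.     -0.0007 -0.    ] err rotvec to vertical deg [ 0.15 -0.03 -0.  ]
```

>>> drive_tool(
  deltas=[
    [[0,0,0],[0,0,-0.02],0],
    [[0,0,0],[0,0,-0.03],0],
    [[0,0,0],[0,0,0],0],
  ],
)

```text
time: 5.25
tool_pos: [0.5132, -0.1114, 0.1754]
tcp_rot: [3.14, -0.0, 0.795]
wrist_force: [0.5, 0.0, -0.4]
width: -0.0001
```

```bash
python3 st.py
cat > look.py <<'E'
from h import *
import sys
name=sys.argv[1]
im,d=imaging.camera('wrist'); cv2.imwrite(f'pics/{name}.png',im)
H,Wd=d.shape
ys,xs=np.mgrid[0:H:1,0:Wd:1]; ys=ys.ravel();xs=xs.ravel()
W=at_depth('wrist',np.c_[xs,ys],d[ys,xs])
c=np.array([.5127,-.1109]); r=np.linalg.norm(W[:,:2]-c,axis=1)
ok=(r<.027)&(d[ys,xs]>0)&(W[:,2]>.085)&(W[:,2]<.12)
h,e=np.histogram(W[ok,2],bins=np.arange(.085,.121,.001)); print(dict(zip((e[:-1]*1000).round().astype(int).tolist(),h.tolist())))
cut=e[:-1][h>30].max()-.004
b=W[ok&(W[:,2]>cut)&(W[:,2]<cut+.007)]
if len(b)>50: print('bar',cv2.minAreaRect((b[:,:2]*1000).astype(np.float32)),np.median(b[:,2]))
E
python3 look.py w3
```

```text
5.25 [ 0.5132 -0.1114  0.1754] [ 3.14  -0.     0.795] F [ 0.5  0.  -0.4] j [-2.350e-01  3.050e-01  1.797e+00 -1.000e-03  1.038e+00  5.410e-01] v 0.057
axis in tool [ 0.     -0.0007 -0.    ] err rotvec to vertical deg [ 0.1 -0.  -0. ]
{85: 0, 86: 0, 87: 0, 88: 1, 89: 7, 90: 90, 91: 808, 92: 1849, 93: 611, 94: 49, 95: 57, 96: 50, 97: 62, 98: 43, 99: 70, 100: 55, 101: 50, 102: 67, 103: 96, 104: 196, 105: 549, 106: 1015, 107: 359, 108: 14, 109: 0, 110: 0, 111: 0, 112: 0, 113: 0, 114: 0, 115: 0, 116: 0, 117: 0, 118: 0, 119: 0}
bar ((512.1559448242188, -110.914794921875), (14.13125228881836, 53.02299880981445), 46.62492752075195) 0.10626810213268353
```

View pics/w3.png

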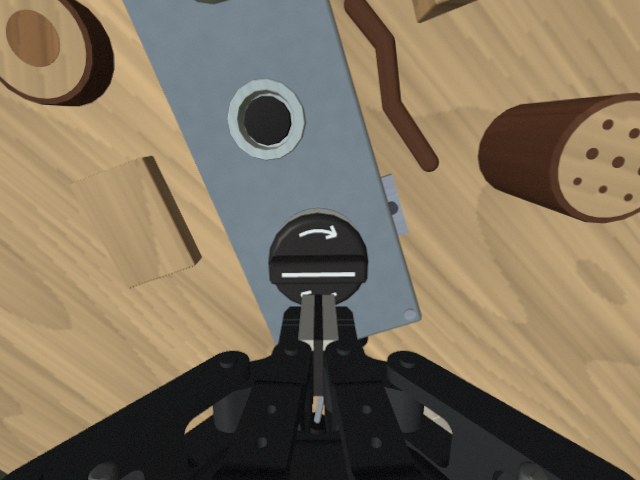

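The head stays in: depth puts the bar top at about 106 mm and the steps at 92 mm, where they stood at 116 and 102 mm when out. In the picture the bar stripe runs along row 274. Next I'll go down beside the bar at its -y end, off the steps.

>>> drive_tool(
  deltas=[
    [[0,0,0],[-0.022,-0.0185,0],0],
    [[0,0,0],[0,0,0.03],0],
    [[0,0,0],[0,0,0.015],0],
  ],
)

```text
time: 5.68
tool_pos: [0.481, -0.1136, 0.1247]
tcp_rot: [-3.137, 0.004, 0.796]
wrist_force: [0.4, -0.3, 0.5]
width: -0.0002
```

```bash
python3 st.py; python3 look.py w4
```

```text
5.675 [ 0.481  -0.1136  0.1247] [-3.137  0.004  0.796] F [ 0.4 -0.3  0.5] j [-2.550e-01  3.210e-01  1.927e+00 -1.000e-03  8.990e-01  5.210e-01] v 0.313
axis in tool [ 0.0242  0.0208 -0.0002] err rotvec to vertical deg [-0.26  0.21 -0.  ]
{85: 0, 86: 0, 87: 0, 88: 0, 89: 4, 90: 118, 91: 1548, 92: 3806, 93: 1255, 94: 93, 95: 90, 96: 84, 97: 88, 98: 99, 99: 94, 100: 107, 101: 97, 102: 109, 103: 185, 104: 330, 105: 1074, 106: 2015, 107: 661, 108: 59, 109: 33, 110: 34, 111: 47, 112: 42, 113: 31, 114: 45, 115: 54, 116: 45, 117: 47, 118: 46, 119: 41}
bar ((490.46319580078125, -110.52045440673828), (3.898040294647217, 15.21694564819336), 17.73922348022461) 0.11732698404380335
```

View pics/w4.png

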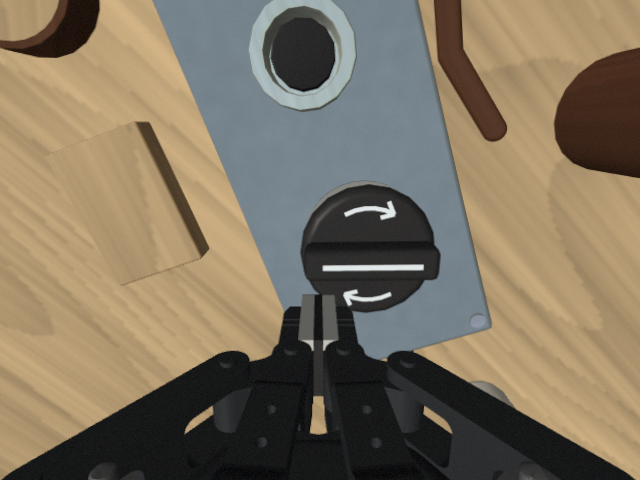

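>>> drive_tool(
  deltas=[
    [[0,0,0],[0.005,0.003,0],0],
    [[0,0,0],[0,0,0],0],
  ],
)

```text
time: 5.98
tool_pos: [0.4854, -0.1116, 0.1219]
tcp_rot: [-3.132, 0.007, 0.796]
wrist_force: [-0.8, 0.0, -0.0]
width: -0.0
```

```bash
python3 st.py
```

```text
5.975 [ 0.4854 -0.1116  0.1219] [-3.132  0.007  0.796] F [-0.8  0.  -0. ] j [-2.490e-01  3.320e-01  1.918e+00 -1.000e-03  9.030e-01  5.270e-01] v 0.01
axis in tool [ 0.0196  0.019  -0.0003] err rotvec to vertical deg [-0.56  0.38 -0.  ]
```

>>> drive_tool(
  deltas=[
    [[-0.6,0.4,10],[0.005,-0.002,-0.0025],0],
    [[0,0,10],[0.0034,-0.0028,0],0],
    [[0,0,10],[0.0034,-0.0028,0],0],
  ],
)

```text
time: 6.35
tool_pos: [0.4885, -0.0991, 0.1241]
tcp_rot: [3.139, 0.006, 0.257]
wrist_force: [-1.6, -2.4, -0.7]
width: 0.0
```

```bash
python3 st.py
```

```text
6.35 [ 0.4885 -0.0991  0.1241] [3.139 0.006 0.257] F [-1.6 -2.4 -0.7] j [-0.22   0.327  1.919 -0.006  0.9    1.097] v 1.498
axis in tool [ 0.0204  0.0175 -0.0001] err rotvec to vertical deg [0.12 0.35 0.  ]
```

>>> drive_tool(
  deltas=[
    [[0,0,10],[0.0055,-0.003,0],0],
    [[0,0,8],[0.0035,-0.0025,0],0],
  ],
)

```text
time: 6.6
tool_pos: [0.4942, -0.0919, 0.1243]
tcp_rot: [3.137, 0.011, -0.067]
wrist_force: [-2.5, -1.0, 1.8]
width: -0.0002
```

```bash
python3 st.py; python3 look.py w5
```

```text
6.6 [ 0.4942 -0.0919  0.1243] [ 3.137  0.011 -0.067] F [-2.5 -1.   1.8] j [-0.203  0.335  1.906 -0.008  0.911  1.44 ] v 1.2
axis in tool [ 0.0197  0.0177 -0.0001] err rotvec to vertical deg [0.27 0.6  0.  ]
{85: 0, 86: 0, 87: 0, 88: 0, 89: 0, 90: 0, 91: 0, 92: 0, 93: 0, 94: 0, 95: 0, 96: 2, 97: 153, 98: 2198, 99: 3286, 100: 579, 101: 84, 102: 108, 103: 116, 104: 103, 105: 138, 106: 129, 107: 108, 108: 138, 109: 162, 110: 256, 111: 578, 112: 1672, 113: 1903, 114: 362, 115: 59, 116: 56, 117: 57, 118: 80, 119: 69}
bar ((508.106689453125, -97.04446411132812), (20.430034637451172, 15.238049507141113), 68.45833587646484) 0.11776845443395983
```

View pics/w5.png

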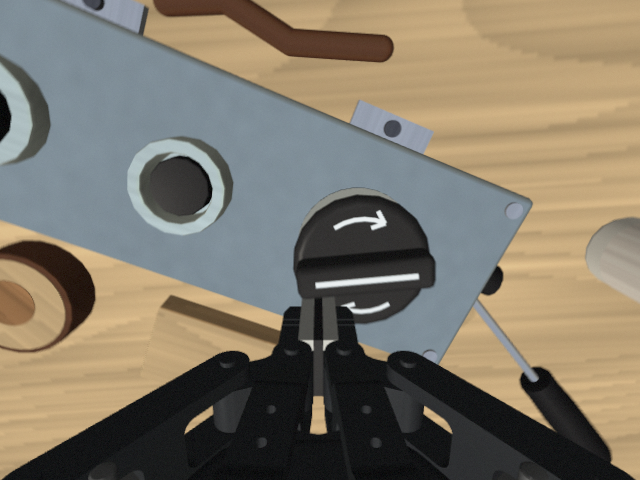

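The latch has let go. The head has risen about 6 mm and sits against the fingertip. I'll lift straight up to free it.

>>> drive_tool(
  deltas=[
    [[0,0,0],[0,0,-0.003],0],
    [[0,0,0],[0,0,-0.005],0],
    [[0,0,0],[-0.005,0,-0.02],0],
    [[0,0,0],[-0.005,0,-0.03],0],
    [[0,0,0],[0,0,-0.03],0],
    [[0,0,0],[0,0,0],0],
  ],
)

```text
time: 7.4
tool_pos: [0.4876, -0.0912, 0.2177]
tcp_rot: [3.137, 0.002, -0.061]
wrist_force: [0.1, 0.3, 0.2]
width: -0.0
```

```bash
python3 st.py; python3 look.py w6
python3 - <<'E'
from h import *
im,d=imaging.camera('wrist')
for l in('reset_top','start_top'):
    for q in imaging.trace('wrist',l)[:3]:
        uv=(np.array(q['location'])*[480,640])[::-1]; print(l,q['confidence'],uv,q['pixels'].sum(),at_z('wrist',uv,.092))
E
```

```text
7.4 [ 0.4876 -0.0912  0.2177] [ 3.137e+00  2.000e-03 -6.100e-02] F [0.1 0.3 0.2] j [-0.205  0.224  1.795 -0.006  1.124  1.429] v 0.044
axis in tool [0.0262 0.0181 0.    ] err rotvec to vertical deg [0.28 0.13 0.  ]
{85: 0, 86: 0, 87: 0, 88: 0, 89: 0, 90: 0, 91: 0, 92: 0, 93: 0, 94: 0, 95: 0, 96: 0, 97: 4, 98: 75, 99: 719, 100: 1721, 101: 780, 102: 59, 103: 21, 104: 23, 105: 21, 106: 19, 107: 26, 108: 29, 109: 18, 110: 36, 111: 79, 112: 134, 113: 446, 114: 863, 115: 328, 116: 31, 117: 0, 118: 0, 119: 0}
bar ((511.9100341796875, -111.10039520263672), (13.97680950164795, 53.02247619628906), 46.352439880371094) 0.11436841656488556
reset_top 0.87 [92.416 98.4  ] 2227 [[0.58332516 0.03998436 0.092     ]]
reset_top 0.59 [227.328 152.592] 1274 [[ 0.54716128 -0.03637938  0.092     ]]
reset_top 0.53 [101.696 239.424] 6247 [[0.49471988 0.05665236 0.092     ]]
start_top 0.84 [228.992 151.68 ] 1244 [[ 0.54730934 -0.03755765  0.092     ]]
```

View pics/w6.png

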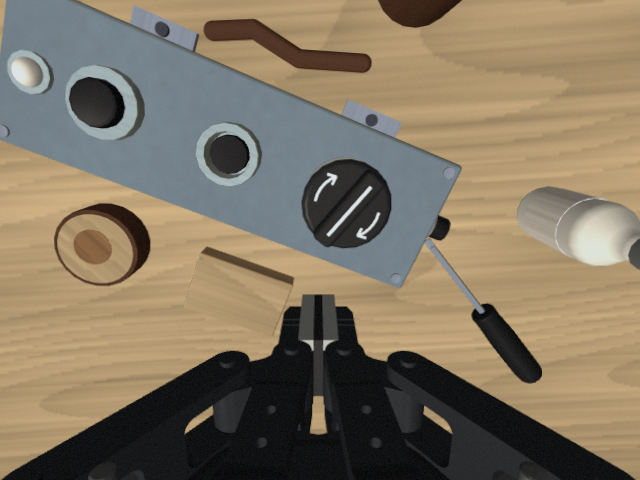

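The stop is out again: the steps rose 8.2 mm from the latched reading and the bar is back at its first angle. In the picture the head is at about (348,203), the reset at (96,101) and the start at (229,152). Now to the reset.

>>> drive_tool(
  deltas=[
    [[0,0,0],[0.029,-0.046,0],0],
    [[0,0,0],[0.029,-0.046,0],0],
    [[0,0,0],[0.029,-0.046,0],0],
    [[0,0,0],[0,0,0],0],
    [[0,0,0],[0,0,0],0],
  ],
)

```text
time: 8.22
tool_pos: [0.5808, 0.0443, 0.2051]
tcp_rot: [3.136, 0.023, -0.063]
wrist_force: [0.2, -0.7, -0.9]
width: -0.0004
```

```bash
sed -i 's/c=np.array(.*/c=np.array([.584,.042])/' st.py; python3 st.py
python3 - <<'E'
from h import *
im,d=imaging.camera('wrist'); cv2.imwrite('pics/w7.png',im)
for l in('reset_top',):
    for q in imaging.trace('wrist',l)[:2]:
        uv=(np.array(q['location'])*[480,640])[::-1]; print(l,q['confidence'],uv,q['pixels'].sum(),at_z('wrist',uv,.092))
H,Wd=d.shape
ys,xs=np.mgrid[0:H,0:Wd]; ys=ys.ravel();xs=xs.ravel()
W=at_depth('wrist',np.c_[xs,ys],d[ys,xs])
g=im.max(2)[ys,xs]
ok=(np.linalg.norm(W[:,:2]-[.584,.042],axis=1)<.035)&(W[:,2]>.0845)&(W[:,2]<.1)&(g<70)
print(cv2.minEnclosingCircle((W[ok,:2]*1000).astype(np.float32)),np.median(W[ok,2]),ok.sum())
E
```

```text
8.225 [0.5808 0.0443 0.2051] [ 3.136  0.023 -0.063] F [ 0.2 -0.7 -0.9] j [ 0.058  0.375  1.606 -0.003  1.183  1.693] v 0.019
axis in tool [ 0.0033  0.0021 -0.0001] err rotvec to vertical deg [0.3 1.3 0. ]
reset_top 0.88 [322.176 234.384] 1563 [[0.58593627 0.04084633 0.092     ]]
((585.6127319335938, 42.338680267333984), 14.82121467590332) 0.0923685011087218 1476
```

View pics/w7.png

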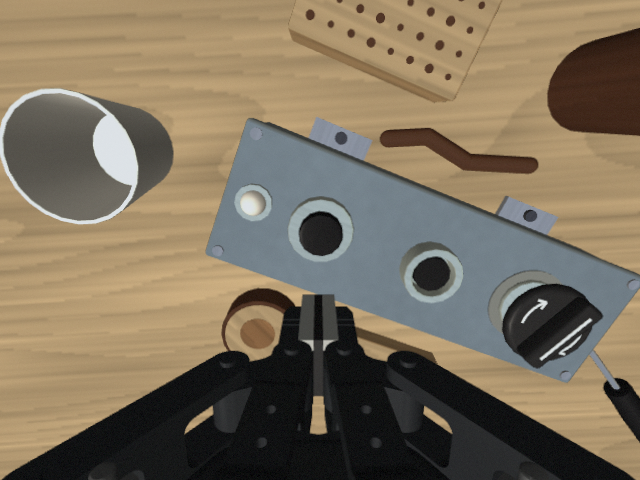

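>>> drive_tool(
  deltas=[
    [[0.3,1.3,0],[0.005,0.002,0.02],0],
    [[0,0,0],[0,0,0.04],0],
    [[0,0,0],[0,0,0.018],0],
    [[0,0,0],[0,0,0],0],
  ],
)

```text
time: 8.82
tool_pos: [0.5836, 0.0367, 0.127]
tcp_rot: [3.142, -0.003, -0.07]
wrist_force: [-0.6, -0.4, 0.6]
width: -0.0
```

```bash
sed -i 's/c=np.array(.*/c=np.array([.5856,.042])/' st.py; python3 st.py
```

```text
8.825 [0.5836 0.0367 0.127 ] [ 3.142e+00 -3.000e-03 -7.000e-02] F [-0.6 -0.4  0.6] j [ 4.300e-02  4.380e-01  1.722e+00 -1.000e-03  9.780e-01  1.685e+00] v 0.019
axis in tool [ 0.0016 -0.0055  0.    ] err rotvec to vertical deg [ 0.   -0.19 -0.  ]
```

>>> drive_tool(
  deltas=[
    [[0,-0.2,0],[0.0015,-0.0055,0.004],0],
    [[0,0,0],[0,0,0.004],0],
  ],
)

```text
time: 9.07
tool_pos: [0.5864, 0.0415, 0.1207]
tcp_rot: [-3.141, -0.003, -0.072]
wrist_force: [-0.7, -0.1, -0.0]
width: -0.0002
```

```bash
python3 st.py
```

```text
9.075 [0.5864 0.0415 0.1207] [-3.141e+00 -3.000e-03 -7.200e-02] F [-0.7 -0.1 -0. ] j [0.051 0.449 1.722 0.    0.967 1.694] v 0.07
axis in tool [-0.0008 -0.0005 -0.    ] err rotvec to vertical deg [-0.02 -0.18  0.  ]
```

>>> drive_tool(
  deltas=[
    [[0,0,0],[0,0,0.006],0],
    [[0,0,0],[0,0,0.004],0],
  ],
)

```text
time: 9.32
tool_pos: [0.5869, 0.0415, 0.1113]
tcp_rot: [-3.141, -0.005, -0.072]
wrist_force: [-2.4, -0.6, 3.0]
width: -0.0002
```

```bash
python3 st.py
```

```text
9.325 [0.5869 0.0415 0.1113] [-3.141 -0.005 -0.072] F [-2.4 -0.6  3. ] j [ 0.051  0.459  1.733 -0.     0.945  1.694] v 0.063
axis in tool [-0.0013 -0.0004 -0.    ] err rotvec to vertical deg [-0.03 -0.28  0.  ]
```

>>> drive_tool(
  deltas=[
    [[0,0,0],[0,0,0.003],0],
    [[0,0,0],[0,0,0.002],0],
  ],
)

```text
time: 9.57
tool_pos: [0.5869, 0.0415, 0.1078]
tcp_rot: [-3.141, -0.005, -0.071]
wrist_force: [-4.5, -1.6, 16.7]
width: 0.0
```

```bash
python3 st.py
```

```text
9.575 [0.5869 0.0415 0.1078] [-3.141 -0.005 -0.071] F [-4.5 -1.6 16.7] j [ 0.051  0.463  1.737 -0.     0.936  1.694] v 0.012
axis in tool [-0.0013 -0.0004 -0.    ] err rotvec to vertical deg [-0.02 -0.31  0.  ]
```

The reset is at its hard stop: TCP at 107.8 mm with 16.7 N. I'll lift and check both buttons.

>>> drive_tool(
  deltas=[
    [[0,0,0],[0,0,-0.02],0],
    [[0,0,0],[0,0,-0.04],0],
    [[0,0,0],[-0.03,0.01,-0.04],0],
    [[0,0,0],[-0.03,0.03,-0.03],0],
    [[0,0,0],[0,0.03,0],0],
    [[0,0,0],[0,0,0],0],
  ],
)

```text
time: 10.32
tool_pos: [0.5208, -0.0249, 0.2408]
tcp_rot: [-3.141, -0.009, -0.07]
wrist_force: [0.4, 1.0, -0.0]
width: 0.0001
```

```bash
python3 st.py; python3 look.py w8
python3 - <<'E'
from h import *
im,d=imaging.camera('wrist'); ims,ds=imaging.camera('side'); imt,dt=imaging.camera('top')
cv2.imwrite('pics/s8.png',cv2.resize(ims[150:330,225:525],None,fx=2.6,fy=2.6,interpolation=3)); cv2.imwrite('pics/t8.png',imt)
H,Wd=d.shape
ys,xs=np.mgrid[0:H,0:Wd]; ys=ys.ravel();xs=xs.ravel()
W=at_depth('wrist',np.c_[xs,ys],d[ys,xs])
for n,c in(('reset',(.5856,.042)),('start',(.548,-.036)),('station',(.565,.003))):
    ok=(np.linalg.norm(W[:,:2]-c,axis=1)<.009)&(d[ys,xs]>0)&(W[:,2]>.05)
    print(n,np.percentile(W[ok,2],[10,50,90]).round(4),ok.sum())
s=readout.observe(); print(s['wrist_force'],s['time'])
E
```

```text
10.325 [ 0.5208 -0.0249  0.2408] [-3.141 -0.009 -0.07 ] F [ 0.4  1.  -0. ] j [-0.07   0.24   1.71   0.     1.182  1.571] v 0.028
axis in tool [ 0.06   -0.0712  0.0005] err rotvec to vertical deg [-0.01 -0.49  0.  ]
{85: 0, 86: 0, 87: 0, 88: 0, 89: 0, 90: 0, 91: 0, 92: 0, 93: 0, 94: 0, 95: 0, 96: 0, 97: 0, 98: 0, 99: 3, 100: 135, 101: 975, 102: 1021, 103: 172, 104: 41, 105: 40, 106: 45, 107: 42, 108: 43, 109: 33, 110: 45, 111: 40, 112: 56, 113: 89, 114: 191, 115: 592, 116: 481, 117: 93, 118: 2, 119: 0}
bar ((513.3726196289062, -110.26106262207031), (14.342869758605957, 53.687076568603516), 46.19306564331055) 0.11580099107835268
reset [0.0904 0.0912 0.0921] 524
start [0.0824 0.0832 0.0842] 453
station [0.0682 0.0693 0.0701] 419
[ 0.64232585 -0.32391578 -0.00511864] 10.525
```

View pics/w8.png

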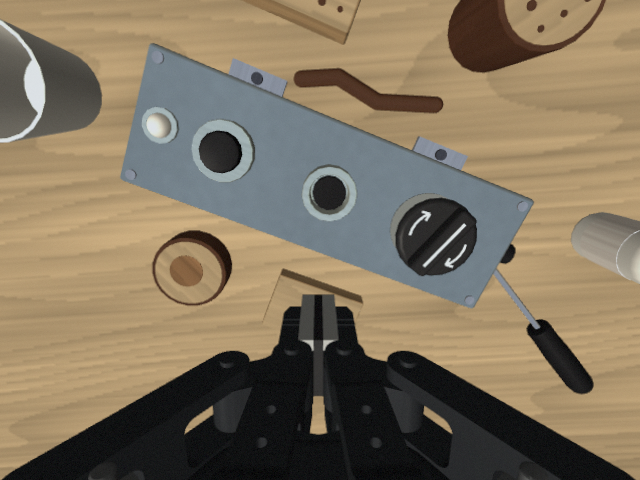

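View pics/s8.png

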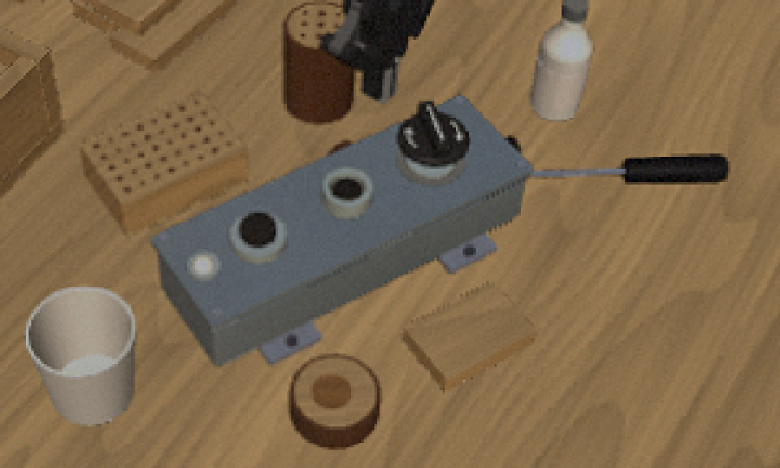

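The stop is out, with the bar top at 115.8 mm, the same as before the press, and back at its first angle. The reset is out at 91 mm and the start stands at 83 mm, unpressed. The tool is clear of everything and nothing around the station looks moved.

```bash
python3 -c "
from workcell import workorder
print(workorder.hand_in())"
```

```text
the job is handed in; nothing more can be done
None
```

The stop check is done and handed in, at about 10.5 s of the 48 s allowed. I used shut fingertips only and gripped nothing.

- **Stop pressed:** I pushed the head in by the top of its grip bar to its hard stop, with about 16 N at the wrist. After I lifted off, it stayed in. Depth showed the head about 9.5 mm lower, roughly 8 mm of which is real travel. The rest is camera bias, since that view read about 1.5 mm low.
- **Stop released:** I pushed the side of the bar near one end clockwise until the latch let go. The rising head came up against the fingertip for a moment, so I lifted the finger straight up and it came out.
- **Reset:** I pushed it to its hard stop, with about 17 N at the wrist and the fingertips at 86 mm, and let it go.

Last checks before handing in:

| Item | Reading | Expected |
|---|---|---|
| Stop, top of grip bar | 115.8 mm | 116 mm (out), bar back at its first angle |
| Reset, top | 91 mm | 92 mm (out) |
| Start, top | 83 mm | 84 mm (untouched) |

These readings are within about 1 mm of nominal, and the station's own top also read about 1 mm low. The wrist force was about zero. In the last wrist and side pictures the loose things looked unmoved, though I did not measure their positions. No check failed.

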